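Lock the indexing disc of a laser-marking fixture

TASK

Lock the marking fixture's turntable. Using only the outside of your fingers, push on a peg to turn the slotted disc until its slot lines up with the lock bar, then push the bar by its upright lug through the slot until its nose is fully home against the end stop of the keeper on the other side. Slide the bar, do not lift it; leave the loose things around it where they are, and finish clear of everything.

Things in the scene. Friction and masses are not known exactly. Their poses are not given: they have to be found in the camera images.
- fixture: fixture bolted to the table: perforated aluminium plate (360 x 200 x 12 mm) carrying in one line a dark steel guide channel, a round slotted disc and a dark steel keeper. Origin on the table surface below the disc's axis; +x is the level direction in which the bar is pushed (roughly to the robot's left), z up. Guide: x -230 to -60 mm, channel 20 mm wide, open on top, walls 27 mm above the table
- stop_face (a point): middle of the face of the keeper's end stop that the nose meets, at fixture x = 95 mm, 25 mm above the table. The keeper spans fixture x 60 to 110 mm, cheeks 23 mm apart, 33 mm above the table; the stop's top is 43 mm above the table
- disc (a joint): angle of the slotted disc about its vertical axis, rad, growing anticlockwise seen from above; 0 when the slot is in line with the bar, and the slot (open at both ends, right across the disc) is in line again at pi. The disc turns freely either way without stops against light friction (about 0.06 N m, so 2 N at a peg) and stays where it is left
- disc_slot (a point): on the disc's axis at its top face, 34 mm above the table. Its x axis runs along the slot. The disc is aluminium, 110 mm in diameter; the slot is 21 mm wide, 16 mm deep and runs right across the middle, its two mouths flared to 29 mm
- peg_1 (a point): centre of the top of one of the disc's two upright steel pegs: 10 mm in diameter, standing 34 mm above the disc (top 68 mm above the table), 38 mm from the axis, square to the slot (disc's +y side). Nothing else on the fixture but the pegs and the bar's lug rises above 43 mm
- peg_2 (a point): the same for the other peg, opposite (disc's -y side)
- bar_nose (a point): centre of the front end of the loose steel lock bar that lies in the guide channel: 170 mm long, 16 mm wide, 14 mm high (top 32.5 mm above the table), 0.25 to 0.5 kg, nose tapered to 8 mm over its last 13 mm. x axis along the bar, to the nose. Fully home, it is at fixture x = 95 mm. Ordinary sliding friction (1 to 5 N)
- bar_lug (a point): centre of the rear face of the bar's upright lug, on the bar's rear end, 170 mm behind the nose, 50 mm above the table. The lug is 14 mm along the bar, 16 mm wide, its top 68.5 mm above the table; its rear face is flat and square to the bar
- sample_block: bare aluminium sample block, 40 x 30 x 22 mm, four small holes, standing on the base plate beside the guide; loose, not part of the job. Origin at the middle of its underside
- holed_block: dark steel block with a row of three holes, 50 x 25 x 25 mm, on the base plate beside the keeper; loose, not part of the job. Origin at the middle of its underside
- hex_key: L-shaped hex key, 80 mm long, 6 mm thick, on the table on the robot's side of the fixture; loose, not part of the job. Origin at the middle of its underside
- pen: marker pen, 120 mm long, 12 mm thick, on the table beyond the fixture; loose, not part of the job. Origin at the middle of its underside
- calipers: calipers lying flat, 160 mm long, up to 14 mm high, on the table beyond the fixture; loose, not part of the job. Origin at the middle of its underside
- mouse: black computer mouse, 105 x 60 mm, 34 mm high, on the table to the left of the fixture; loose, not part of the job. Origin at the middle of its underside
- mug: white mug, 80 mm across, 90 mm high, handle to its own +y, on the table to the left and beyond the fixture; loose, not part of the job. Origin at the middle of its underside

How it is judged:
By the outcome, as a careful person would: the job done as asked, in the order asked, and still so for the second after the job is handed in, with the robot touching nothing.
It also fails if it takes over 51 s, if anything falls off the work surface, if the arm or the gripper's body presses on something with over 40 N, if the wrist force passes 120 N, or if a joint passes its speed limit or range.

ROBOT

A 6-joint arm with a two-finger parallel gripper is mounted at the origin on the work surface. World frame = base frame: x ahead of the robot, y to its left, z up, the work surface at z = 0. Lengths are in m, angles in rad, forces in N, time in s.
With the tool pointing down it reaches from about 0.275 to 0.725 m from the base axis. Payload 15.9 kg.
Tool frame: the origin (TCP) lies where the fingers leave the gripper's body, on its centre line; the fingertips stand 73 mm ahead of it and the grasp point (between the pads) lies 54 mm ahead of it (manip.tcp_to_grasp is the distance from the TCP to the grasp point, in m); z points along the fingers, y is the line along which they close (so a half turn about z gives the same grasp; the last joint's range is limited). The gripper opens to 85 mm and grips with 20 to 120 N. Pads are 22 mm wide; open, the fingers measure 114 mm over their backs; the gripper's body (76 mm by 85 mm) begins 54 mm behind the grasp point. The pads swing forward as they close: fully open they stand 13 mm farther back than shut.
Start: joints at [1.245, 0.213, -0.034, 1.323, 0, 1.571], TCP at [0.16, 0.474, 0.304] pointing down, gripper open.
Joint ranges: [-2.98, 2.98], [-0.74, 1.72], [-1.14, 1.35], [-2.1, 2.04], [-1.57, 1.44], [-3.14, 3.14]. Speed limits (rad/s): [1.89, 1.89, 2.39, 2.57, 3.14, 3.14].

INTERFACE

Orientations are given as a 3x3 rotation matrix whose columns are the frame's x, y, z axes.
In Python, from bench import manip gives the robot as it stands. Calls block until the motion is done:
- manip.move_pose(position, orientation): joint-space move of the TCP to a pose.
- manip.move_straight(position, v=0.15, frame=None): straight line of the TCP; frame=None keeps the orientation; v is the mean speed in m/s.
- manip.move_j(angles): joint-space move.
- manip.open() and manip.close(): open the fingers fully, or close them until they stop; the grip force is fixed at half the most.
- manip.dwell(seconds).
- manip.solve_ik(position, orientation): joint angles nearest the present ones, or None.
- manip.capture(name): name is "scene" or "top" or "wrist"; returns a dict with "img" (384x512x3 uint8, red, green, blue), "fx", "fy", "cx", "cy" (pixels), "xyz" and "rotation" of the camera in the world. Camera axes: x right, y down, z forward; pixel columns grow to the right and rows downward; lengths in m; the calibration is good to about 2 mm. A picture is of the moment at which its call begins. There is no depth.
A pose or a line that the arm cannot do raises manip.IKError and nothing moves.
- manip.job_done(): hands the job in; it is judged then, once.
Readings, each from a call of its own:
- manip.read_time(): time.
- manip.read_joint_positions(): joint angles.
- manip.read_qd(): joint speeds.
- manip.read_joint_torque(): joint torques, N m.
- manip.read_tcp_pos(): TCP position.
- manip.read_ee_rot(): TCP orientation.
- manip.read_wrist_force(): force on the tool from outside, world axes, zero at the start.
- manip.read_torque(): the same for the moment, N m.
- manip.read_width(): finger opening in m.
- manip.read_grip_force(): force on a finger pad.
Only numpy, scipy, OpenCV 4.12 (cv2) and the standard library are available. Lean on these libraries where they do the work, as an engineer would, in place of code of your own. Each camera call takes 0.05 s, during which the arm holds its last target. There are 200 camera calls.

## Working session

There is one attempt and no reset: what is moved stays moved. The work goes in short steps, each a Python script; the robot and the scene stay as the last script left them, time stands still between calls to the robot, and variables do not carry over. Pictures are saved under pics/ and viewed, at most 10 in all, crops included, and the job is handed in when it is done.

```bash
mkdir -p pics; ls
python3 - <<'E'
from bench import manip
import cv2,numpy as np,pickle
d={}
for n in("scene","top","wrist"):
    c=manip.capture(n); d[n]=c
    cv2.imwrite(f"pics/{n}0.png",cv2.resize(c["img"][:,:,::-1],(800,600),interpolation=cv2.INTER_CUBIC))
    print(n,c["fx"],c["cx"],c["cy"],np.round(c["xyz"],3),np.round(c["rotation"],3).tolist())
pickle.dump(d,open("d0.pkl","wb"))
print(manip.read_time(),manip.read_ee_rot(),manip.tcp_to_grasp)
E
```

```text
pics
scene 382.41648791484147 254.2076692899231 193.92582817554165 [1.147 0.079 0.773] [[0.017, 0.769, -0.639], [1.0, -0.023, -0.001], [-0.015, -0.638, -0.769]]
top 437.0370837198239 253.73023025173833 189.8566781544218 [0.5   0.084 0.987] [[0.009, -0.998, 0.063], [-1.0, -0.009, -0.007], [0.008, -0.063, -0.998]]
wrist 321.6847093298075 253.88655818438082 197.50419511780154 [0.094 0.496 0.373] [[0.32, 0.911, 0.259], [0.947, -0.308, -0.088], [-0.001, 0.274, -0.962]]
0.15 [[-9.47386080e-01  3.20093057e-01 -2.25647316e-04]
 [ 3.20093135e-01  9.47385777e-01 -7.58320978e-04]
 [-2.89582226e-05 -7.90650895e-04 -9.99999687e-01]] 0.0539
```

View pics/top0.png

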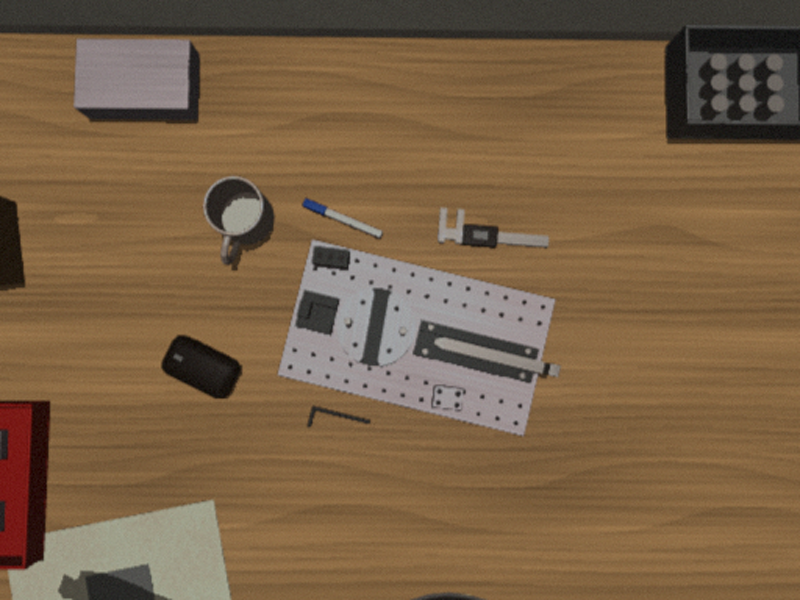

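View pics/scene0.png

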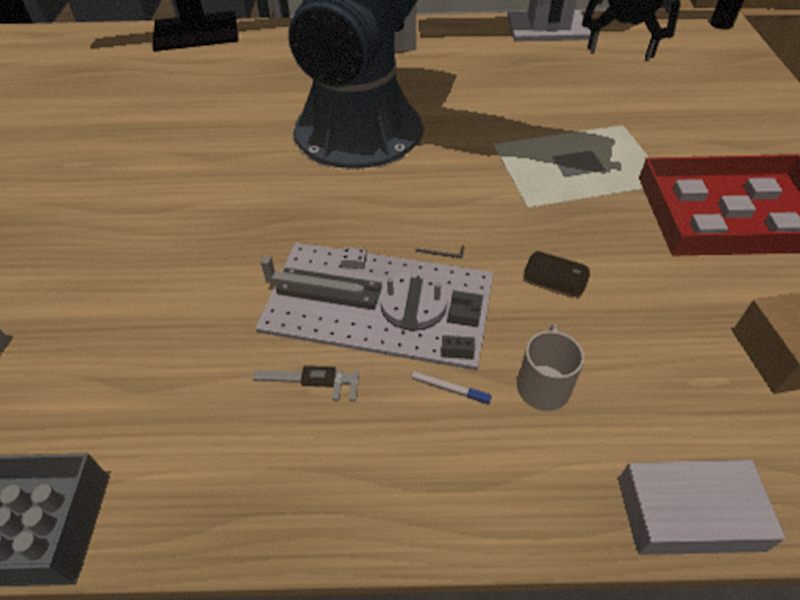

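The top view shows the bar's lug at about (552,370) and its nose at about (437,343). The pegs are at (348,322) and (403,331), and the slot runs from (382,290) to (371,363), nearly square to the bar. The plate corners are at (313,240), (554,298), (523,436) and (279,376). The scene view agrees.

```bash
cat > h.py <<'E'
from bench import manip
import cv2,numpy as np,pickle
def ray(c,u,v,z):          # u,v in native pixels -> world point at height z
    R=np.array(c["rotation"]);p=np.array(c["xyz"])
    d=R@np.array([(u-c["cx"])/c["fx"],(v-c["cy"])/c["fy"],1]);return p+d*(z-p[2])/d[2]
def proj(c,P):
    q=(np.atleast_2d(P)-np.array(c["xyz"]))@np.array(c["rotation"])
    return np.c_[q[:,0]/q[:,2]*c["fx"]+c["cx"],q[:,1]/q[:,2]*c["fy"]+c["cy"]]
def Rdown(a):              # tool down, tool x axis at world angle a
    x=np.array([np.cos(a),np.sin(a),0]);z=np.array([0,0,-1.]);return np.c_[x,np.cross(z,x),z]
E
python3 - <<'E'
from h import *
d=pickle.load(open("d0.pkl","rb"))
def w(n,u,v,z):return ray(d[n],u*.64,v*.64,z)
t=lambda u,v,z:w("top",u,v,z)
C=[t(*p,.012) for p in((313,240),(554,298),(523,436),(279,376))]
print("sides",[round(np.linalg.norm(C[i]-C[i-1]),4) for i in range(4)],"mid",np.mean(C,0))
for i,j in((1,0),(2,3)):e=C[j]-C[i];print("dir",np.arctan2(e[1],e[0]))
P=[t(348,322,.068),t(403,331,.068)];print("pegs top",P,np.linalg.norm(P[0]-P[1]),np.mean(P,0))
P=[w("scene",437,288,.068),w("scene",390,281,.068)];print("pegs scene",P,np.linalg.norm(P[0]-P[1]),np.mean(P,0))
S=[t(382,290,.034),t(371,363,.034)];e=S[0]-S[1];print("slot",S,np.arctan2(e[1],e[0]),np.mean(S,0))
B=[t(437,343,.0325),t(552,370,.0685)];e=B[0]-B[1];print("bar",B,np.linalg.norm(e[:2]),np.arctan2(e[1],e[0]))
E
```

```text
sides [np.float64(0.1999), np.float64(0.3557), np.float64(0.2012), np.float64(0.3559)] mid [0.50438711 0.04691804 0.012     ]
dir 1.3432958516199351
dir 1.3398302693121542
pegs top [array([0.52345524, 0.14229809, 0.068     ]), array([0.51203893, 0.06821497, 0.068     ])] 0.07495759782856419 [0.51774708 0.10525653 0.068     ]
pegs scene [array([0.53295152, 0.14005312, 0.068     ]), array([0.51604929, 0.06669629, 0.068     ])] 0.07527888427858898 [0.5245004 0.1033747 0.068    ]
slot [array([0.56952385, 0.09749457, 0.034     ]), array([0.46765564, 0.111728  , 0.034     ])] -0.138825240356546 [0.51858974 0.10461129 0.034     ]
bar [array([0.49620721, 0.019998  , 0.0325    ]), array([ 0.4615976 , -0.13211887,  0.0685    ])] 0.15600438400007893 1.3470847427816983
```

Run:
```python
from h import *
a=1.342;O=np.array([.518,.105]);f=np.array([np.cos(a),np.sin(a)])
manip.close()
p=O-.06*f
manip.move_pose([*p,.30],Rdown(a))
c=manip.capture("wrist");pickle.dump(c,open("w1.pkl","wb"))
cv2.imwrite("pics/w1.png",cv2.resize(c["img"][:,:,::-1],(800,600),interpolation=cv2.INTER_CUBIC))
print(manip.read_time(),manip.read_joint_positions(),manip.read_width(),manip.read_wrist_force())
```

```text
2.9417 [ 9.35481614e-02  2.27090599e-01 -2.62219805e-02  1.31747803e+00
  9.41743868e-05  1.89154371e+00] 8.43481304572814e-05 [-0.17789554 -0.14874556  0.54471552]
```

View pics/w1.png

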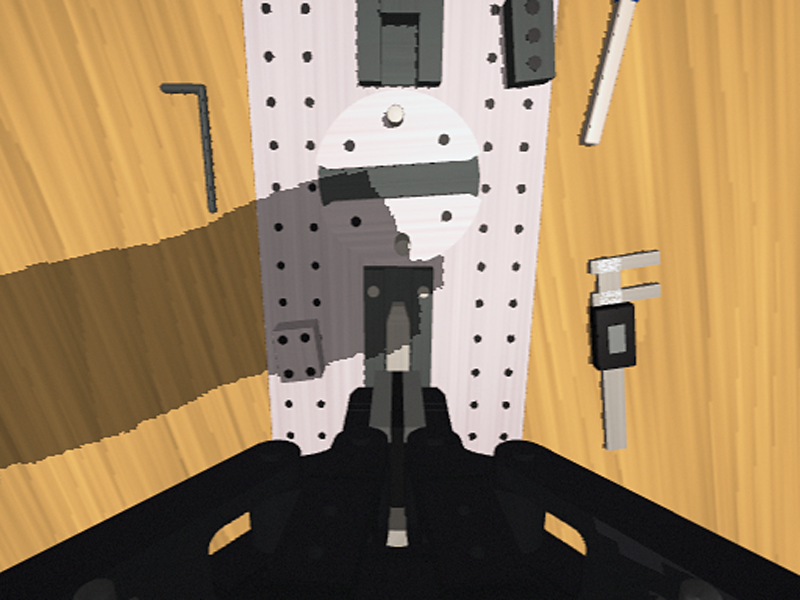

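The wrist view shows the far peg top at (395,113) and the near peg top at about (403,243). The slot runs from (319,184) to (479,180), the nose tip is at (398,304), and the guide's front edge goes from (364,267) to (434,267). The keeper's front edge is at (358..443, 84).

Run:
```python
from h import *
c=pickle.load(open("w1.pkl","rb"))
a=1.342;O=np.array([.518,.105]);f=np.array([np.cos(a),np.sin(a)]);n=np.array([-f[1],f[0]])
def F(u,v,z):
    p=ray(c,u*.64,v*.64,z)[:2];return np.round(p,4),np.round([(p-O)@f,(p-O)@n],4)
for k,q in dict(pegA=(395,109,.068),pegB=(403,240,.068),slotL=(319,186,.034),slotR=(479,178,.034),discL=(317,178,.034),discR=(481,178,.034),discT=(399,90,.034),
 guideL=(364,267,.027),guideR=(434,267,.027),keepL=(358,82,.033),keepR=(442,82,.033),nose=(398,304,.0325),barL=(386,350,.0325),barR=(411,350,.0325),lugtop=(397,537,.0685),
 pL=(244,10,.012),pL2=(271,430,.012),pR=(556,10,.012),pR2=(524,430,.012)).items():print(k,*F(*q))
```

```text
pegA [0.5256 0.1454] [0.041  0.0017]
pegB [0.5137 0.0727] [-0.0324 -0.0031]
slotL [0.4677 0.1144] [-0.0023  0.0511]
slotR [0.5697 0.0959] [ 0.0029 -0.0524]
discL [0.4678 0.1195] [0.0028 0.0522]
discR [0.571  0.0957] [ 0.0029 -0.0537]
discT [0.5312 0.1588] [ 0.0554 -0.0006]
guideL [0.4824 0.0548] [-0.057   0.0233]
guideR [0.5296 0.0439] [-0.0569 -0.0252]
keepL [0.5076 0.1691] [0.0601 0.0247]
keepR [0.5581 0.1574] [ 0.0602 -0.0271]
nose [0.4997 0.0251] [-0.082  -0.0003]
barL [ 0.4837 -0.0061] [-0.116   0.0082]
barR [ 0.5011 -0.0102] [-0.116  -0.0097]
lugtop [ 0.4624 -0.1334] [-2.448e-01  1.000e-04]
pL [0.4469 0.2294] [0.1051 0.0975]
pL2 [ 0.3769 -0.0588] [-0.1915  0.1003]
pR [0.6391 0.1849] [ 0.1053 -0.0998]
pR2 [ 0.5726 -0.104 ] [-0.1911 -0.1006]
```

```bash
cat >> h.py <<'E'
A=1.340;O=np.array([.518,.105])+.002*np.array([np.cos(1.342),np.sin(1.342)])-.0007*np.array([-np.sin(1.342),np.cos(1.342)])
fx=np.array([np.cos(A),np.sin(A)]);fy=np.array([-fx[1],fx[0]])
W=lambda x,y:O+x*fx+y*fy
def finger(phi,gap,r=.038):   # finger behind a peg at fixture angle phi; gap beyond contact
    t=np.array([-np.sin(phi),np.cos(phi)]);q=r*np.array([np.cos(phi),np.sin(phi)])-(.016+gap)*t
    return W(*q),Rdown(A+phi+np.pi/2)
def snap(cam,name,box=None):
    c=manip.capture(cam);pickle.dump(c,open(name+".pkl","wb"))
    cv2.imwrite(f"pics/{name}.png",cv2.resize(c["img"][:,:,::-1],(800,600),interpolation=cv2.INTER_CUBIC))
E
python3 - <<'E'
from h import *
p0=-np.pi+.065
p,R=finger(p0,.012)
manip.move_pose([*p,.17],R);manip.move_straight([*p,.123],v=.1)
print(manip.read_time(),manip.read_joint_positions(),manip.read_wrist_force())
p,R=finger(p0,0);manip.move_straight([*p,.123],v=.04);print(manip.read_wrist_force())
for phi in np.linspace(p0,-np.pi/2-.06,10)[1:]:
    p,R=finger(phi,0);manip.move_straight([*p,.123],v=.03,frame=R)
    print(round(phi,2),np.round(manip.read_wrist_force(),1),round(manip.read_torque()[2],2))
p,R=finger(phi,.01);manip.move_straight([*p,.123],v=.06)
print(manip.read_time());snap("wrist","w2")
E
```

```text
7.4583 [ 1.51223458e-01  3.06440866e-01 -3.88718626e-01  8.75463577e-01
  4.87154824e-06 -2.82458502e+00] [0.03669122 0.58604365 1.62733948]
[-0.17744645  0.44730893 -0.38653476]
-2.92 [-0.4 -0.2 -0.3] 0.02Traceback (most recent call last):
  File "<stdin>", line 8, in <module>
bench.IKError: the arm cannot follow that straight line within its joint ranges
```

```bash
sed -i 's|Rdown(A+phi+np.pi/2)|Rdown(A+phi-np.pi/2)|' h.py
python3 - <<'E'
from h import *
p0=-np.pi+.065
p,_=finger(p0,.012)
manip.move_straight([*p,.123],v=.1);manip.move_straight([*p,.16],v=.1)
p,R=finger(p0,.012)
manip.move_pose([*p,.16],R);manip.move_straight([*p,.123],v=.1)
print(manip.read_time(),manip.read_joint_positions()[5])
p,R=finger(p0,0);manip.move_straight([*p,.123],v=.04)
for phi in np.linspace(p0,-np.pi/2-.06,9)[1:]:
    p,R=finger(phi,0);manip.move_straight([*p,.123],v=.03,frame=R)
    print(round(phi,2),np.round(manip.read_wrist_force(),1),round(manip.read_torque()[2],2))
p,R=finger(phi,.01);manip.move_straight([*p,.123],v=.06)
print(manip.read_time());snap("wrist","w2")
E
```

```text
12.4167 0.3168884032311214
-2.9 [ 0.2 -0.8 -0.5] -0.04
-2.72 [0.8 0.4 0. ] 0.02
-2.53 [-0.1 -0.  -0.7] 0.01
-2.35 [0.1 0.2 0.1] 0.07
-2.17 [-0.6 -0.   0.1] -0.02
-1.99 [ 0.2 -0.6  0.1] -0.0
-1.81 [ 0.6 -0.6  0.6] 0.0
-1.63 [ 0.3 -0.  -0.1] 0.0
16.3833
```

View pics/w2.png

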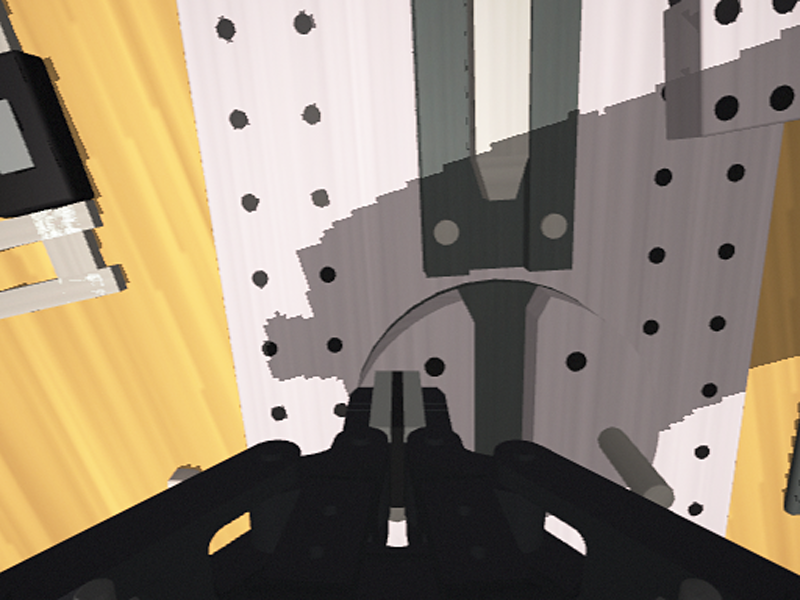

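The wrist view shows the slot almost aligned with the bar. The slot edges run (475,320)-(475,450) and (525,320)-(523,450), the peg hasn't jammed, and the nose is at (502,198).

Run:
```python
from h import *
c=pickle.load(open("w2.pkl","rb"));g=c["img"].mean(2)
def edge(rows,lo,hi,sgn):   # strongest signed horizontal gradient, native pixels
    s=cv2.GaussianBlur(g,(0,0),1);dx=np.gradient(s,axis=1)*sgn
    return [(lo+dx[r,lo:hi].argmax(),r) for r in rows]
def fit(pts,z):
    P=np.array([ray(c,u+0.,v+0.,z)[:2]-O for u,v in pts])@np.c_[fx,fy]
    k=np.polyfit(P[:,0],P[:,1],1);print("slope",np.round(k,4),"resid",np.round(np.std(P[:,1]-np.polyval(k,P[:,0])),5),"x",P[[0,-1],0].round(3))
rows=range(212,286,3)
fit(edge(rows,295,315,-1),.034);fit(edge(rows,325,348,1),.034)
fit(edge(range(10,75,3),260,275,-1),.027)
fit(edge(range(10,85,3),296,305,1),.0325);fit(edge(range(10,85,3),333,346,-1),.0325)
F=lambda u,v,z:((ray(c,u*.64,v*.64,z)[:2]-O)@np.c_[fx,fy]).round(4)
print(F(502,198,.0325),F(425,275,.027),F(572,268,.027),F(665,497,.068))
```

```text
slope [-0.02   -0.0105] resid 0.0 x [-0.043 -0.001]
slope [-0.03    0.0094] resid 0.00179 x [-0.042  0.   ]
slope [-0.005  -0.0258] resid 0.00014 x [-0.14  -0.113]
slope [ 0.0006 -0.0076] resid 0.00013 x [-0.137 -0.107]
slope [-0.0086  0.0072] resid 0.00012 x [-0.136 -0.106]
[-0.0861  0.0003] [-0.0619 -0.0245] [-0.0612  0.0247] [-0.0012  0.0397]
```

Run:
```python
from h import *
phi=-np.pi/2-.042
p,R=finger(phi,.008);manip.move_straight([*p,.123],v=.05,frame=R)
p,R=finger(phi,0);manip.move_straight([*p,.123],v=.03)
p,R=finger(phi,.008);manip.move_straight([*p,.123],v=.05)
manip.move_straight([*p,.16],v=.12)
R=Rdown(A-np.pi)
p=W(-.285,0);manip.move_pose([*p,.16],R);manip.move_straight([*p,.115],v=.1)
print(manip.read_time());snap("top","t3");snap("wrist","w3")
p=W(-.26,0);manip.move_straight([*p,.115],v=.05);print(manip.read_wrist_force()@np.r_[fx,0])
for x in np.arange(-.245,-.15,.015):
    manip.move_straight([*W(x,0),.115],v=.06);F=manip.read_wrist_force();print(round(x,3),F.round(1))
    if np.linalg.norm(F)>20:break
print(manip.read_time());snap("top","t4")
im=np.vstack([pickle.load(open(f+".pkl","rb"))["img"][140:290,150:400] for f in("t3","t4")])
cv2.imwrite("pics/t34.png",cv2.resize(im[:,:,::-1],(500,600),interpolation=cv2.INTER_CUBIC))
```

```text
19.4917
-0.8936439803544854
-0.245 [ 0.6 -0.4 -0.8]
-0.23 [-0.3 -1.3  0.8]
-0.215 [-0.6  0.6 -1.3]
-0.2 [-0.   0.3  0.3]
-0.185 [-0.3 -0.7 -0.9]
-0.17 [-0.5 -0.2  0.1]
-0.155 [-0.1 -0.2 -0.2]
23.0417
```

View pics/t34.png

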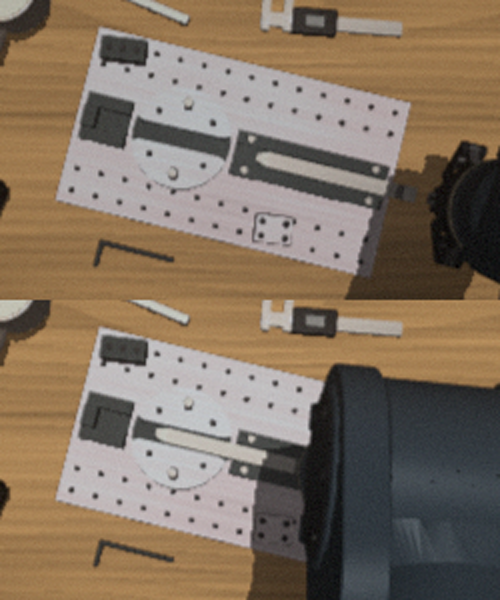

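In the top crops the slot lines up with the bar, and the bar has entered the slot with everything else undisturbed. I'm continuing to the stop.

Run:
```python
from h import *
S=lambda:np.mean([manip.read_wrist_force()@np.r_[fx,0] for _ in range(4)])
for x in np.arange(-.143,-.0935,.01):
    manip.move_straight([*W(x,0),.115],v=.05);F=manip.read_wrist_force();print(round(x,4),F.round(1))
    if np.linalg.norm(F)>20:raise SystemExit("early force")
for x in np.arange(-.0925,-.076,.0007):
    manip.move_straight([*W(x,0),.115],v=.02);f=S();print(round(x,4),round(f,1),end="; ")
    if f<-15:break
print(manip.read_tcp_pos(),manip.read_time())
```

```text
-0.143 [ 0.4  0.2 -0.2]
-0.133 [-0.  -0.   0.6]
-0.123 [ 0.   0.2 -0.9]
-0.113 [-0.1 -0.4  0.4]
-0.103 [-0.3 -0.5  0.2]
-0.0925 0.3; -0.0918 -1.1; -0.0911 -2.5; -0.0904 -2.6; -0.0897 -2.3; -0.089 -2.1; -0.0883 -2.4; -0.0876 -3.0; -0.0869 -4.5; -0.0862 -10.3; -0.0855 -16.9; [0.49923532 0.02227633 0.1150192 ] 28.0583
```

Run:
```python
from h import *
R=Rdown(A-np.pi)
manip.move_straight([*W(-.11,0),.115],v=.08)
manip.move_straight([*W(-.11,0),.22],v=.15)
manip.move_pose([*W(.15,0),.24],R)
print(manip.read_time(),manip.read_wrist_force());snap("wrist","w5")
```

```text
30.3833 [-0.36629138 -0.59817404 -0.06360347]
```

View pics/w5.png

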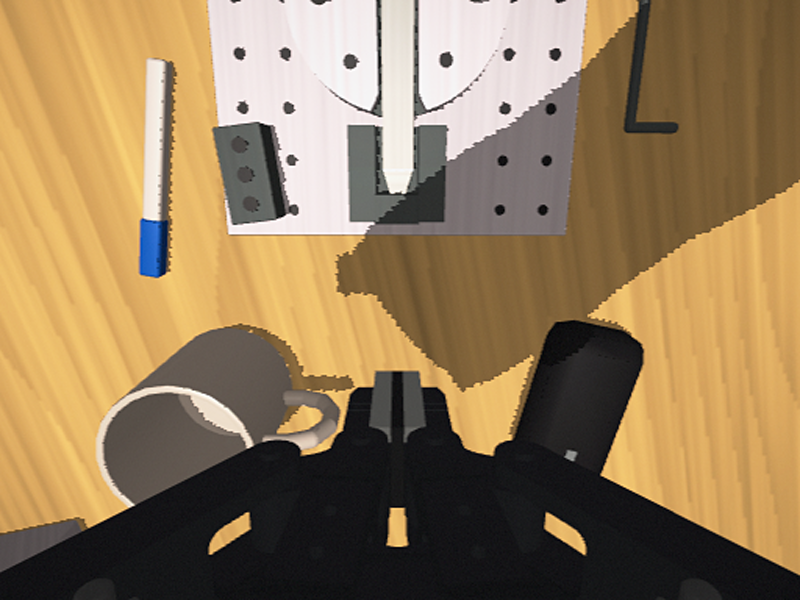

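The nose tip at (398,193) sits at the keeper's end stop, whose edge is at about row 195. A zoom will confirm that no gap is left.

Run:
```python
from h import *
c=pickle.load(open("w5.pkl","rb"))
im=c["img"][70:150,210:300,::-1].astype(float);im=np.clip(255*(im/255)**.5,0,255).astype(np.uint8)
cv2.imwrite("pics/w5z.png",cv2.resize(im,(675,600),interpolation=cv2.INTER_NEAREST))
F=lambda u,v,z:((ray(c,u*.64,v*.64,z)[:2]-O)@np.c_[fx,fy]).round(4)
print("nose",F(398,194,.0325),"keeper front",F(398,125,.033),"keeper back",F(398,221,.043))
print("home nose row zoom", (proj(c,[*W(.095,0),.0325])-[210,70])*7.5,(proj(c,[*W(.095,0),.043])-[210,70])*7.5)
```

```text
nose [0.0944 0.0009] keeper front [0.0595 0.0009] keeper back [0.1077 0.0009]
home nose row zoom [[327.04142597 411.56352927]] [[327.06507299 417.11745417]]
```

View pics/w5z.png

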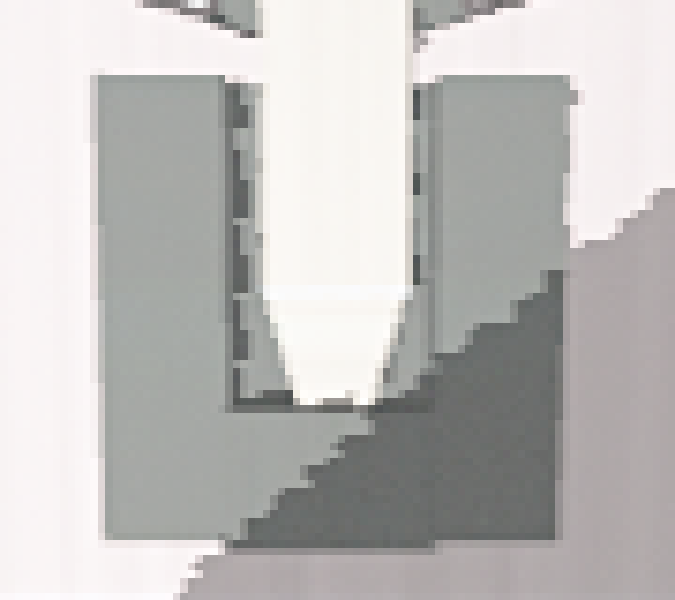

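The zoom shows the nose against the stop: the offset of about 6 zoom pixels to the stop's top edge is what the geometry predicts for full contact. The gripper is clear of everything.

```bash
python3 -c "
from bench import manip
print(manip.job_done(),manip.read_time())"
```

```text
the job is handed in; nothing more can be done
the job is handed in; nothing more can be done
```

The turntable is locked: I turned the disc into line by a peg, then pushed the bar by its lug until its nose met the keeper's end stop. The arm finished clear of everything, and the job was handed in at about 30 s of the 51 s allowed; the pictures I took show no loose item moved.

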